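# Feel for the spare transformer in the antistatic box

## Robot

A 6-joint arm with a two-finger parallel gripper is mounted at the origin on the work surface. World frame = base frame: x ahead of the robot, y to its left, z up, the work surface at z = 0. Lengths are in mm, angles in rad, forces in N, time in s.
With the tool pointing down it reaches from about 250 to 725 mm from the base axis. Payload 4 kg.
Tool frame: the origin (TCP) lies midway between the tips of the shut fingers; the grasp point (between the pads) lies 19 mm behind it; z points along the fingers, x is the direction in which the jaws open and shut, and the axes are right-handed (so a half turn about z gives the same grasp; the last joint's range is limited). The gripper opens to 85 mm and grips with 20 to 120 N. Pads are 22 mm wide; open, the fingers measure 114 mm over their backs; the gripper's body (76 mm by 85 mm) begins 54 mm behind the grasp point. The pads swing forward as they close: fully open they stand 13 mm farther back than shut.
Start: joints at [1.278, 0.241, 0.005, 1.335, 0, 1.571], TCP at [144.315, 478.72, 231.306] pointing down, gripper open.
Joint ranges: [-2.72, 2.72], [-1.05, 1.87], [-1.09, 1.28], [-1.99, 2.15], [-1.42, 1.44], [-3.14, 3.14]. Speed limits (rad/s): [2.79, 2.79, 3.14, 3.14, 3.14, 3.14].

## Interface

Orientations are given as a rotation vector (axis times angle).
In Python, from workcell import status, vision, sign_off gives the robot as it stands.
- The arm moves only by the tool drive_tool, never from a script. Its argument "motion" is a list of rows, each a list of 7 numbers: the shift along the tool's x, y, z in mm, then the turn, a rotation vector about the tool's x, y, z in rad, then the gripper's target within -1 to 1 (shut at 1, half-way at 0, fully open at -1). A call has 1 to 12 rows; each row shifts and turns the commanded pose from where the row before left it, along the tool's axes as they then stand; what a row does not reach is not made up. A row lasts 1/12 s, in which the tool goes at most 41.7 mm and 7.16 degrees, less where a joint would pass 70% of its speed; a pose out of reach is approached as far as the arm can. A call is refused whole if a number of a shift passes 41.7 or a number of a turn 0.125, either way. A call with a gripper value outside its range is refused whole. The fingers move at their own pace and stop on an object; "grip_force" is the grip in N (left out, the last holds). Time passes only in rows, so rows that do not move let the fingers close. It gives the time, the measured TCP pose, the force and the opening at its end, in the units of the state.
- status.read_state(): the state, without advancing time (a new reading comes with each control period).
- vision.camera(name): name is "scene" or "side" or "wrist"; returns a dict with "color" (480x640x3 uint8, red, green, blue), "depth" (480x640 float32, mm along the optical axis (not along the pixel's ray), 0 where there is no reading), "mtx" (3x3 intrinsics, pixels), "D" ([k1, k2, p1, p2, k3] as OpenCV has them; the pictures are not rectified), "R" (3x3) and "t" (3): a world point X has camera coordinates R X + t; the wrist camera has in their place "mount" (4x4, takes a point from camera to tool coordinates, whose origin is the TCP and whose axes are the tool frame's). Camera axes: x right, y down, z forward; pixel columns grow to the right and rows downward; lengths in mm; the calibration is good to about 2 mm. A picture is of the moment at which its call begins: read the wrist's pose just before it.
- sign_off(): hands the job in, once; it reports no verdict.
The state is a dict: "t": time; "joint_positions": joint angles; "dq": joint speeds; "joint_efforts": joint torques, N m; "position": TCP position; "orientation": TCP orientation; "force": force on the tool from outside, world axes, zero at the start; "moment": the same for the moment, N m; "finger_gap": finger opening in mm.
Only numpy, scipy, OpenCV 4.12 (cv2) and the standard library are available. Lean on these libraries where they do the work, as an engineer would, in place of code of your own. Each camera call takes 0.05 s, during which the arm holds its last target. There are 200 camera calls.

## Task

Open the lid of the black box all the way. A small transformer stands in one of its three bays (the other two hold only flat plates) and is hard to see under the lid, so feel for it; lift it out, set it down gently, without dropping it, in the tray of the bench scale, and let go. Leave the other things on the bench where they are.

Things in the scene. Friction and masses are not known exactly. Their poses are not given: they have to be found in the camera images.
- box: black antistatic plastic box fixed to the bench, 150 (its x) by 280 (its y) by 60 mm high, walls and floor 5 mm thick; origin at the centre of its underside, x points away from the robot to the hinge side, z up. Inside, three bays side by side along y, 84 mm apart, parted only by ribs 6 mm high (one more rib runs along the bays' front, 42 mm before their middles)
- lid (a joint): angle of the box's black lid (rad): 0 shut, 1.05 fully open on its stay, still overhanging the rear half of the box, so that the bays must be reached from the robot's side with a tilted gripper. It stays where it is left; opening takes about 3 to 5 N at the grip. Lid 155 mm long from hinge to front edge, 280 wide, 5 thick; shut, it lies on the rim 60 mm up
- lid_grip (a point): grasp point on the lid's grip, a grey upright fin near the middle of the lid's front edge: 14 mm thick along the box's y, 40 mm long, 36 mm high above the lid. The point lies 24 mm above the lid's upper face and moves with the lid: 135 mm forward of the hinge line and 29 mm above it when shut
- lid_hinge (a point): middle of the lid's hinge line, which runs along the box's y axis on the far upper rim (60 mm above the bench)
- bay0 (a point): middle of bay 0 (box's +y side) on the inner floor, 5 mm above the bench, 20 mm behind the box's centre. One bay, any of the three, holds the unseen, standing transformer: steel core 50 mm (box x) by 20, white coil round its middle 32 (x) by 32 mm (y), 42 mm high, about 0.3 kg, within 8 mm of the bay's middle in x and y and turned 0.1 rad at most
- bay1 (a point): middle of bay 1 (centre bay) on the inner floor, as bay 0. The two bays without the transformer each hold a loose aluminium plate, 50 x 32 mm and 10 mm thick, lying flat
- bay2 (a point): middle of bay 2 (box's -y side), on the box's inner floor, as bay 0
- scale: low white bench scale fixed to the bench, 150 (x) by 140 (y) mm, with a steel tray on top; it stands to the left or the right of the box, display towards the robot; origin at the centre of its underside, z up
- tray_in (a point): centre of the inner floor of the scale's tray, 52 mm above the bench when empty; the tray is 130 (x) by 120 (y) mm outside, 14 mm high, its walls 4 mm thick and rising 10 mm above this floor
- pan (a joint): how far the scale's tray has sunk (m): 0 empty, 1 mm per newton of load (about 2.5 to 3.5 mm under the transformer), stop at 12 mm. A part dropped on it from 2 to 3 cm or pressed down with 8 N sinks it 8 mm for a moment
- meter_mid (a point): bystander: orange multimeter 185 x 85 x 36 mm lying on the other side of the box from the scale; point at its centre
- tape: bystander: roll of paper tape, 90 mm across, 24 mm high; origin at centre of underside
- spool: bystander: spool of solder, 54 mm across, 50 mm high, standing; origin at centre of underside
- flux: bystander: amber bottle, 44 mm across, 100 mm high; origin at centre of underside
- driver: bystander: screwdriver lying on the bench; origin under its middle
- pot: bystander: open dark metal tip-cleaning pot, 68 mm across, 70 mm high; origin at centre of underside
Not all that is in view belongs to the job. What is shaped like the scale but red is not meant.

How it is judged:
By the outcome, as a careful person would: the job done as asked, in the order asked, and still so for the second after the job is handed in, with the robot touching nothing.
It also fails if it takes over 61 s, if anything falls off the work surface, if the arm or the gripper's body presses on something with over 40 N, if the wrist force passes 120 N, or if a joint passes its speed limit or range.

## Working session

There is one attempt and no reset: what is moved stays moved. The work goes in short steps, Python scripts to look and compute and a tool call to move; the robot and the scene stay as the last step left them, time stands still between calls to the robot, and variables do not carry over. Pictures are saved under pics/ and viewed, about 8 in all and at most 12, crops included, and the job is handed in when it is done.

Besides the shell and the picture viewer there is one more tool, called after "Emit:" by a JSON object that holds its "fn" and its "kwargs". drive_tool: Moves the arm, as the interface text tells. Its arguments: {"type":"object","properties":{"motion":{"type":"array","items":{"type":"array","items":{"type":"number"}}},"grip_force":{"type":"number"}},"required":["motion"]}

```bash
mkdir -p pics
cat > h.py <<'E'
import numpy as np, cv2
from workcell import status, vision
from scipy.spatial.transform import Rotation as Ro
def cam(n):
    s=status.read_state(); c=vision.camera(n)
    if 'R' not in c:
        M=np.array(c['mount']); T=np.eye(4); T[:3,:3]=Ro.from_rotvec(s['orientation']).as_matrix(); T[:3,3]=s['position']
        W=np.linalg.inv(T@M); c['R']=W[:3,:3]; c['t']=W[:3,3]
    c={k:np.array(v) for k,v in c.items()}
    return c
def cloud(c):
    h,w=c['depth'].shape
    u,v=np.meshgrid(np.arange(w),np.arange(h))
    p=cv2.undistortPoints(np.stack([u,v],-1).reshape(-1,1,2).astype(float),c['mtx'],c['D']).reshape(h,w,2)
    z=c['depth'].astype(float); P=np.concatenate([p*z[...,None],z[...,None]],-1)
    X=(P-c['t'].reshape(3))@c['R']; X[z==0]=np.nan
    return X
def ray(c,uv,zp):
    p=cv2.undistortPoints(np.array(uv,float).reshape(-1,1,2),c['mtx'],c['D']).reshape(-1,2)
    d=np.c_[p,np.ones(len(p))]@c['R']; o=-c['R'].T@c['t'].reshape(3)
    return o+d*((zp-o[2])/d[:,2])[:,None]
def save(c,n): cv2.imwrite('pics/'+n,c['color'][...,::-1])
E
python3 - <<'E'
from h import *
s=status.read_state(); print(s)
for n in('scene','side'):
    c=cam(n); save(c,n+'0.png'); np.savez(n+'0.npz',**c); print(n,(-c['R'].T@c['t'].reshape(3)).round(),c['R'][2].round(2))
E
```

```text
{'t': 0.0, 'joint_positions': array([ 1.27800864e+00,  2.41435660e-01,  3.72593998e-03,  1.33518478e+00,
       -4.21380494e-05,  1.57079023e+00]), 'dq': array([ 0.00055388,  0.00013232, -0.0011616 , -0.00256397, -0.00023796,
       -0.00095839]), 'joint_efforts': array([ 1.98913176e-05, -3.72313750e+01,  2.52409744e+01,  1.69027399e-02,
        5.95261372e-05, -4.17687048e-06]), 'position': array([144.14285941, 478.11876354, 230.40227373]), 'orientation': array([ 2.52068673,  1.87287554, -0.00260497]), 'force': array([0.44897712, 0.16661317, 0.03997291]), 'moment': array([-0.01146938,  0.05027446,  0.01590347]), 'finger_gap': 85.03854740135307}
scene [1367.  313. 1144.] [-0.62 -0.25 -0.75]
side [  51. -891. 1088.] [ 0.33  0.61 -0.72]
```

View pics/scene0.png

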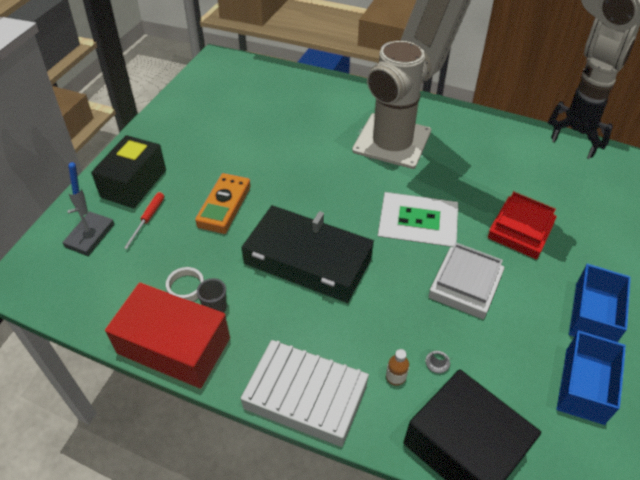

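View pics/side0.png

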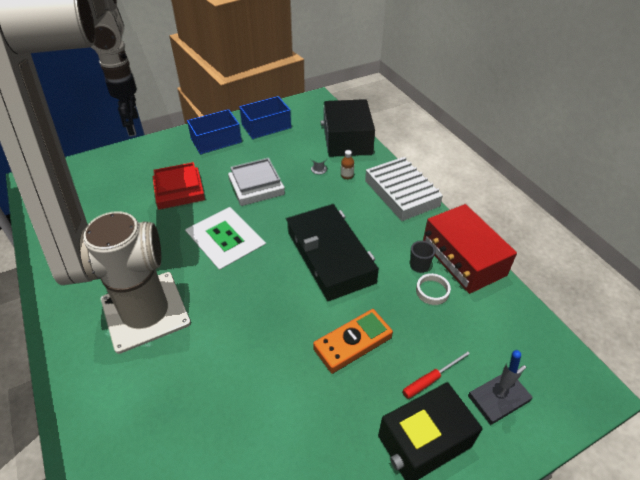

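Scene view: the box is at about (308,252) with its grey grip at (318,220). The white scale is at (468,278), the red look-alike at (523,223) and the multimeter at (223,202). The side view agrees, with the box at (332,250) and the scale at (257,180). The large black case at scene (472,432) has no grip, so it isn't the box. Next I'll measure with depth, and enlarge a crop of box and scale to confirm them.

```bash
cat > m.py <<'E'
from h import *
for n,bb,sb in(('scene',(235,200,380,305),(425,238,510,318)),('side',(280,195,385,305),(222,152,290,208))):
    c=dict(np.load(n+'0.npz')); X=cloud(c); g=c['color'].astype(int); hsv=cv2.cvtColor(c['color'],cv2.COLOR_RGB2HSV)
    def sel(b,m,lo,hi):
        k=np.zeros(m.shape,bool); k[b[1]:b[3],b[0]:b[2]]=1
        k&=m&(X[...,2]>lo)&(X[...,2]<hi); return X[k]
    P=sel(bb,g.max(-1)<75,56,74)
    r=cv2.minAreaRect(P[:,:2].astype(np.float32)); print(n,'lid',len(P),np.median(P[:,2]),r,cv2.boxPoints(r).round().tolist())
    P=sel(bb,g.max(-1)>75,84,115); print('grip',len(P),np.median(P,0).round(1),P.min(0).round(),P.max(0).round()); 
    if len(P)>5: print(cv2.minAreaRect(P[:,:2].astype(np.float32)))
    P=sel(sb,(hsv[...,1]<60)&(g.min(-1)>90),20,90)
    r=cv2.minAreaRect(P[:,:2].astype(np.float32)); print('scale',len(P),np.percentile(P[:,2],[5,25,50,75,95]).round(),r)
    P=P[P[:,2]>46]; r=cv2.minAreaRect(P[:,:2].astype(np.float32)); print('tray',len(P),r,np.median(P,0).round(1))
    if n=='scene': cv2.imwrite('pics/crop.png',cv2.resize(c['color'][190:330,230:510,::-1],None,fx=2.8,fy=2.8,interpolation=cv2.INTER_CUBIC))
E
python3 m.py
```

```text
scene lid 5841 66.17180938079096 ((521.6595458984375, -55.32463073730469), (281.0265808105469, 169.81080627441406), 87.13212585449219) [[430.0, -191.0], [599.0, -200.0], [613.0, 81.0], [444.0, 89.0]]
grip 80 [462.5 -51.4 102.5] [442. -61.  91.] [482. -44. 108.]
((462.2135925292969, -52.43562316894531), (15.00003433227539, 38.973609924316406), 85.66228485107422)
scale 3275 [30. 37. 53. 56. 64.] ((450.5747985839844, 324.62969970703125), (141.1317596435547, 156.30853271484375), 84.42237091064453)
tray 2302 ((449.2034606933594, 324.62774658203125), (120.59188842773438, 138.4171600341797), 84.54940032958984) [447.5 325.8  54.6]
side lid 4026 66.99058091546671 ((517.7424926757812, -56.92359924316406), (282.08721923828125, 160.68972778320312), 87.50972747802734) [[431.0, -194.0], [592.0, -201.0], [604.0, 80.0], [444.0, 87.0]]
grip 64 [459.  -54.7 102.5] [439. -61.  95.] [479. -43. 108.]
((459.01702880859375, -52.96129608154297), (18.006969451904297, 39.48874282836914), 84.38209533691406)
scale 1485 [26. 36. 51. 54. 62.] ((446.8370361328125, 323.3194580078125), (145.5228729248047, 151.5216522216797), 83.34013366699219)
tray 976 ((446.7880859375, 324.5301513671875), (129.41314697265625, 131.45762634277344), 84.31340026855469) [447.  330.3  52.7]
```

View pics/crop.png

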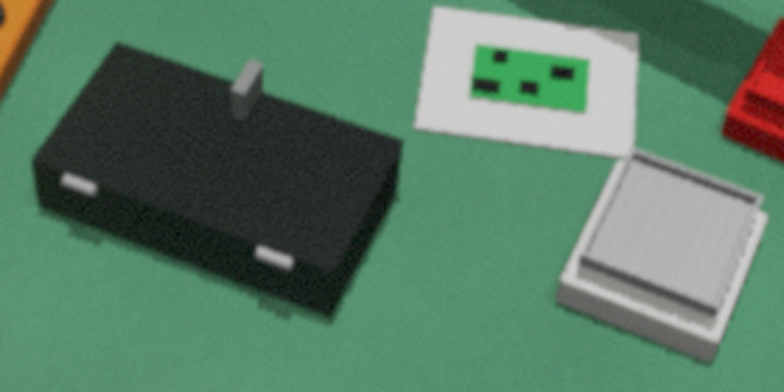

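Crop confirms it: black box with the grey fin at its front edge (crop 246,88), and the white scale with its steel tray (crop 665,240). The red one at top right isn't meant. Box yaw is about -0.05 rad, the grip is at (460,-53) and the tray centre at (448,325).

```bash
cat >> h.py <<'E'
YAW=-0.05
def Rt(tilt,yaw=YAW):
    ex=np.array([np.cos(yaw),np.sin(yaw),0]); ey=np.array([-ex[1],ex[0],0]); z=ex*np.sin(tilt)-np.array([0,0,1])*np.cos(tilt)
    return np.c_[ey,np.cross(z,ey),z]
H=np.array([595,-59.5,60.])
def bx(x,y,z):  # box frame -> world
    ex=np.array([np.cos(YAW),np.sin(YAW),0]); ey=np.array([-ex[1],ex[0],0])
    return H-75*ex-[0,0,60]+x*ex+y*ey+np.array([0,0,z])
def show(s): print('t %.2f'%s['t'],s['position'].round(1),'q',np.round(s['joint_positions'],2),'F',s['force'].round(1),'gap %.1f'%s['finger_gap'])
def plan(wps,g,start=None):
    """wps: list of (TCP pos, R, n rows)"""
    s=status.read_state(); show(s)
    p,R=(s['position'],Ro.from_rotvec(s['orientation']).as_matrix()) if start is None else start
    out=[]
    for P,Q,n in wps:
        p0,rv=p.copy(),Ro.from_matrix(R.T@Q).as_rotvec(); R0=R
        for i in range(1,n+1):
            pt=p0+(P-p0)*i/n; d=R.T@(pt-p); w=Ro.from_matrix(R.T@R0@Ro.from_rotvec(rv*i/n).as_matrix()).as_rotvec()
            d=d.round(1); w=w.round(3); out.append([*map(float,d),*map(float,w),g])
            p=p+R@d; R=R@Ro.from_rotvec(w).as_matrix()
    for i in range(0,len(out),12): print(str(out[i:i+12]).replace(' ',''))
    a=np.abs(np.array(out)); print('max',a[:,:3].max(),a[:,3:6].max()); return p,R
def lid(th,off=3):
    v=np.array([-135,29+off]); c,s=np.cos(th),np.sin(th)
    ex=np.array([np.cos(YAW),np.sin(YAW),0]); return H+ex*(v[0]*c+v[1]*s)+np.array([0,0,1])*(-v[0]*s+v[1]*c)
E
python3 - <<'E'
from h import *
R=Rt(.87); G=lid(0); print(G)
plan([(G+R@[0,0,19-75],R,18)],-1)
E
```

```text
[460.16871485 -52.75281215  92.        ]
t 0.10 [144.1 478.2 230.5] q [ 1.28  0.24  0.    1.34 -0.    1.57] F [-0.5 -0.6 -0. ] gap 85.5
[[-23.7,23.0,5.7,-0.048,0.006,-0.013,-1],[-24.1,22.4,6.7,-0.048,0.006,-0.012,-1],[-24.4,21.8,7.6,-0.048,0.006,-0.013,-1],[-24.7,21.1,8.5,-0.048,0.006,-0.012,-1],[-25.0,20.3,9.3,-0.049,0.006,-0.013,-1],[-25.3,19.5,10.2,-0.048,0.006,-0.013,-1],[-25.6,18.7,10.9,-0.048,0.006,-0.012,-1],[-26.0,17.9,11.6,-0.048,0.006,-0.013,-1],[-26.2,16.9,12.3,-0.048,0.006,-0.012,-1],[-26.5,16.0,13.0,-0.048,0.006,-0.013,-1],[-26.7,15.1,13.5,-0.048,0.006,-0.012,-1],[-27.1,14.0,14.1,-0.048,0.006,-0.013,-1]]
[[-27.3,13.0,14.5,-0.048,0.006,-0.013,-1],[-27.5,12.0,15.0,-0.048,0.006,-0.012,-1],[-27.8,10.9,15.4,-0.048,0.005,-0.013,-1],[-28.0,9.7,15.7,-0.049,0.006,-0.012,-1],[-28.1,8.7,16.0,-0.048,0.006,-0.013,-1],[-28.4,7.5,16.3,-0.048,0.006,-0.013,-1]]
max 28.4 0.049
```

Emit:
{"fn": "drive_tool", "kwargs": {"motion": [[-24,23,6,-0.05,0.006,-0.012,-1],[-24,22,7,-0.05,0.006,-0.012,-1],[-24,22,8,-0.05,0.006,-0.012,-1],[-25,21,8,-0.05,0.006,-0.012,-1],[-25,20,9,-0.05,0.006,-0.012,-1],[-25,20,10,-0.05,0.006,-0.012,-1],[-26,19,11,-0.05,0.006,-0.012,-1],[-26,18,12,-0.05,0.006,-0.012,-1],[-26,17,12,-0.05,0.006,-0.012,-1],[-26,16,13,-0.05,0.006,-0.012,-1],[-27,15,13,-0.05,0.006,-0.012,-1],[-27,14,14,-0.05,0.006,-0.012,-1]], "grip_force": 40}}

```text
t: 1.1
position: [326.0, 124.6, 165.2]
orientation: [1.997, 1.733, 0.568]
force: [-0.0, 0.2, 0.4]
finger_gap: 85.9
```

Emit:
{"fn": "drive_tool", "kwargs": {"motion": [[-27,13,14,-0.05,0.006,-0.012,-1],[-28,12,15,-0.05,0.006,-0.012,-1],[-28,11,15,-0.05,0.006,-0.012,-1],[-28,10,15,-0.05,0.006,-0.012,-1],[-28,9,15,-0.02,0.006,-0.012,-1],[-28,8,15,0,0.006,-0.012,-1],[0,0,0,0,0,0,-1],[0,0,0,0,0,0,-1]]}}

```text
t: 1.77
position: [424.7, -49.5, 159.4]
orientation: [1.81, 1.682, 0.705]
force: [-0.6, 0.6, -0.4]
finger_gap: 85.4
```

Run:
```python
from h import *
R=Rt(.87); G=lid(0)
s=status.read_state(); print('err rot',Ro.from_matrix(Ro.from_rotvec(s['orientation']).as_matrix().T@R).as_rotvec().round(3))
plan([(G+R@[0,0,19-50],R,5),(G+R@[0,0,19],R,5)],-1)
c=cam('wrist'); save(c,'w0.png'); np.savez('w0.npz',**c)
```

```text
err rot [-0.078  0.016 -0.016]
t 1.77 [424.7 -49.5 159.4] q [-0.16 -0.3  -1.07  0.    0.06 -0.06] F [-0.6  0.6 -0.4] gap 85.4
[[-0.3,-5.1,8.3,-0.016,0.003,-0.003,-1],[-0.2,-5.2,8.3,-0.015,0.003,-0.004,-1],[-0.3,-5.3,8.2,-0.016,0.004,-0.003,-1],[-0.3,-5.5,8.1,-0.015,0.003,-0.003,-1],[-0.3,-5.6,8.0,-0.016,0.003,-0.003,-1],[0.0,0.0,10.0,0.0,0.0,-0.0,-1],[0.0,0.0,10.0,0.0,0.0,-0.0,-1],[0.0,0.0,10.0,0.0,0.0,-0.0,-1],[0.0,0.0,10.0,0.0,0.0,-0.0,-1],[0.0,0.0,10.0,0.0,0.0,-0.0,-1]]
max 10.0 0.016
```

View pics/w0.png

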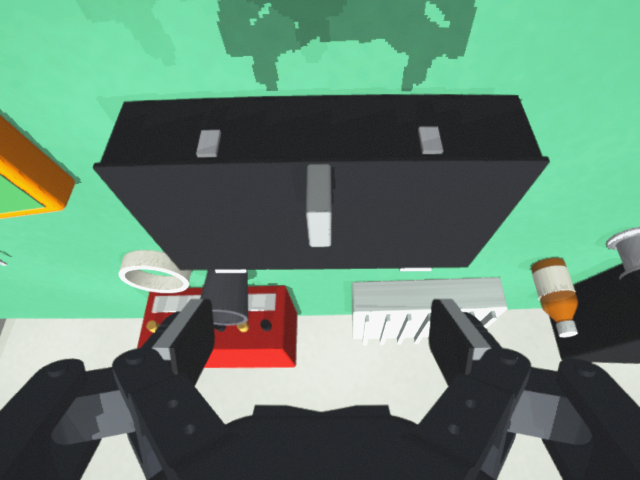

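The wrist view shows the fin at (318,205) between the fingers, with the lid below it. q3 is near its limit, so I'll use 0.8 rad of tilt.

Run:
```python
from h import *
c=dict(np.load('w0.npz')); g=c['color'].astype(int); X=cloud(c)
m=np.zeros(g.shape[:2],bool); m[160:250,295:340]=1; m&=(g.min(-1)>70)&(g.max(-1)-g.min(-1)<40)
P=X[m&(X[...,2]>72)]; print(len(P),np.percentile(P,[2,50,98],axis=0).round(1).tolist(),cv2.minAreaRect(P[:,:2].astype(np.float32)))
m=np.zeros(g.shape[:2],bool); m[163:266,100:545]=1; m&=(g.max(-1)<75); P=X[m&(X[...,2]>50)]; print('lid',np.median(P[:,2]),cv2.minAreaRect(P[:,:2].astype(np.float32)))
R=Rt(.8); G=lid(0)
plan([(G+R@[0,0,19-50],R,4),(G+R@[0,0,19],R,6)],-1)
```

```text
1762 [[441.0, -59.1, 73.0], [442.8, -52.3, 97.4], [477.9, -45.6, 100.9]] ((460.8887023925781, -52.939537048339844), (13.826382637023926, 40.96644973754883), 87.03632354736328)
lid 64.2028578715151 ((515.3809814453125, -56.47230529785156), (278.38934326171875, 148.25244140625), 86.38998413085938)
t 1.82 [424.4 -47.1 159.1] q [-0.16 -0.3  -1.08  0.01  0.06 -0.06] F [-0.1  0.8  0. ] gap 85.4
[[-0.9,-5.7,10.5,-0.002,0.003,-0.003,-1],[-0.9,-5.7,10.4,-0.002,0.003,-0.004,-1],[-1.0,-5.7,10.4,-0.002,0.003,-0.003,-1],[-0.9,-5.7,10.4,-0.002,0.003,-0.003,-1],[-0.0,-0.0,8.3,-0.0,-0.0,-0.0,-1],[-0.0,-0.0,8.4,-0.0,-0.0,-0.0,-1],[-0.0,-0.0,8.3,-0.0,-0.0,-0.0,-1],[-0.0,-0.0,8.4,-0.0,-0.0,-0.0,-1],[-0.0,-0.0,8.3,-0.0,-0.0,-0.0,-1],[-0.0,-0.0,8.3,-0.0,-0.0,-0.0,-1]]
max 10.5 0.004
```

Emit:
{"fn": "drive_tool", "kwargs": {"motion": [[-1,-6,10,0,0.003,-0.003,-1],[-1,-6,10,0,0.003,-0.003,-1],[-1,-6,10,0,0.003,-0.003,-1],[-1,-5,11,0,0.003,-0.003,-1],[0,0,9,0,0,0,-1],[0,0,9,0,0,0,-1],[0,0,8,0,0,0,-1],[0,0,8,0,0,0,-1],[0,0,8,0,0,0,-1],[0,0,8,0,0,0,-1]]}}

```text
t: 2.65
position: [482.5, -50.1, 90.4]
orientation: [1.795, 1.726, 0.71]
force: [-0.1, -0.3, -0.3]
finger_gap: 85.4
```

Run:
```python
from h import *
R=Rt(.8); G=lid(0)
s=status.read_state(); print('err rot',Ro.from_matrix(Ro.from_rotvec(s['orientation']).as_matrix().T@R).as_rotvec().round(3))
plan([(G+R@[0,0,19],R,1)],-1)
```

```text
err rot [-0.022 -0.01   0.007]
t 2.65 [482.5 -50.1  90.4] q [-0.16  0.07 -1.08 -0.35  0.08 -0.08] F [-0.1 -0.3 -0.3] gap 85.4
[[-3.7,-14.2,2.2,-0.022,-0.01,0.007,-1]]
max 14.2 0.022
```

Run:
```python
from h import *
R=Rt(.55); G=lid(0,1)
plan([(G+R@[0,0,19],R,6)],-1)
```

```text
t 2.65 [482.5 -50.1  90.4] q [-0.16  0.07 -1.08 -0.35  0.08 -0.08] F [-0.1 -0.3 -0.3] gap 85.4
[[-0.6,-3.4,0.5,0.038,-0.002,0.001,-1],[-0.6,-3.4,0.7,0.038,-0.001,0.002,-1],[-0.7,-3.3,0.8,0.038,-0.002,0.001,-1],[-0.6,-3.3,0.9,0.038,-0.001,0.001,-1],[-0.6,-3.3,1.0,0.038,-0.002,0.002,-1],[-0.6,-3.2,1.2,0.038,-0.001,0.001,-1]]
max 3.4 0.038
```

Emit:
{"fn": "drive_tool", "kwargs": {"motion": [[0,0,0,0.08,0,0,-1],[0,0,0,0.08,0,0,-1],[0,0,0,0.07,0,0,-1],[-1,-5,0,0,-0.003,0,-1],[-1,-5,1,0,-0.003,0,-1],[-1,-5,2,0,0,0,-1],[-1,-4,3,0,0,0,-1],[0,0,0,0,0,0,-1]]}}

```text
t: 3.32
position: [465.9, -56.4, 72.7]
orientation: [1.951, 1.862, 0.52]
force: [-0.7, -0.6, 0.2]
finger_gap: 85.9
```

Run:
```python
from h import *
R=Rt(.55); G=lid(0,1)
plan([(G+R@[0,0,19],R,3)],-1)
```

```text
t 3.32 [465.9 -56.4  72.7] q [-0.16  0.05 -0.9   0.07  0.05 -0.09] F [-0.7 -0.6  0.2] gap 85.9
[[1.1,1.4,0.4,-0.001,0.0,0.001,-1],[1.2,1.3,0.4,-0.001,0.001,0.001,-1],[1.1,1.3,0.4,-0.001,0.0,0.001,-1]]
max 1.4 0.001
```

Emit:
{"fn": "drive_tool", "kwargs": {"motion": [[2,2,-1,0,0,0,-1],[1,2,-1,0,0,0,-1],[0,0,0,0,0,0,1],[0,0,0,0,0,0,1],[0,0,0,0,0,0,1],[0,0,0,0,0,0,1],[0,0,0,0,0,0,1],[0,0,0,0,0,0,1],[0,0,0,0,0,0,1]], "grip_force": 40}}

```text
t: 4.07
position: [471.9, -53.8, 79.3]
orientation: [1.949, 1.859, 0.524]
force: [-0.1, 2.6, 1.5]
finger_gap: 13.0
```

```bash
cat >> h.py <<'E'
def arc(th0,th1,n,k=1.0,last=0):
    "rotate tool with lid about hinge from th0 to th1 (tool turns k times lid angle); grip point carried rigidly"
    s=status.read_state(); show(s); p=s['position']; R=Ro.from_rotvec(s['orientation']).as_matrix()
    g=p-R@[0,0,19]; ey=np.array([-np.sin(YAW),np.cos(YAW),0]); out=[]
    p0,R0=p,R
    for i in range(1,n+1):
        a=(th1-th0)*i/n; A=Ro.from_rotvec(ey*a).as_matrix(); gt=H+A@(g-H); Q=Ro.from_rotvec(ey*a*k).as_matrix()@R0
        pt=gt+Q@[0,0,19]; d=(R.T@(pt-p)).round(1); w=Ro.from_matrix(R.T@Q).as_rotvec().round(3)
        out.append([*map(float,d),*map(float,w),1]); p=p+R@d; R=R@Ro.from_rotvec(w).as_matrix()
    for i in range(0,len(out),12): print(str(out[i:i+12]).replace(' ',''))
    print('end',p.round(1),'lid angle now',np.arctan2(g[2]-60,-(g-H)@[np.cos(YAW),np.sin(YAW),0])-np.arctan2(29,135))
E
python3 -c "
from h import *
arc(0,1.08,24)"
```

```text
t 4.07 [471.9 -53.8  79.3] q [-0.15  0.05 -0.88  0.09  0.05 -0.08] F [-0.1  2.6  1.5] gap 13.0
[[-0.0,3.7,-4.2,0.045,0.0,-0.0,1],[-0.0,3.8,-4.2,0.045,0.0,-0.0,1],[-0.0,3.7,-4.2,0.045,0.0,-0.0,1],[-0.0,3.8,-4.1,0.045,0.0,-0.0,1],[-0.1,3.7,-4.2,0.045,0.001,-0.0,1],[0.0,3.8,-4.2,0.045,-0.0,-0.0,1],[0.0,3.7,-4.2,0.045,-0.0,-0.0,1],[0.0,3.8,-4.2,0.045,-0.0,-0.0,1],[-0.0,3.7,-4.1,0.045,0.0,-0.0,1],[-0.0,3.7,-4.2,0.045,0.0,-0.0,1],[-0.0,3.8,-4.2,0.045,0.0,-0.0,1],[-0.0,3.7,-4.2,0.045,0.0,-0.0,1]]
[[-0.0,3.8,-4.2,0.045,0.001,-0.0,1],[-0.1,3.7,-4.2,0.045,-0.0,-0.0,1],[0.0,3.8,-4.1,0.045,-0.0,-0.0,1],[0.0,3.7,-4.2,0.045,-0.0,-0.0,1],[0.0,3.7,-4.2,0.045,-0.0,-0.0,1],[0.0,3.8,-4.2,0.045,0.0,-0.0,1],[-0.0,3.7,-4.2,0.045,0.0,-0.0,1],[-0.0,3.8,-4.2,0.045,0.0,-0.0,1],[-0.0,3.7,-4.1,0.045,0.0,-0.0,1],[-0.0,3.8,-4.2,0.045,0.001,-0.0,1],[-0.0,3.7,-4.2,0.045,-0.0,-0.0,1],[-0.1,3.7,-4.2,0.045,-0.0,-0.0,1]]
end [554.  -58.  177.8] lid angle now 0.049011811749728795
```

Emit:
{"fn": "drive_tool", "kwargs": {"motion": [[0,3.7,-4.2,0.045,0,0,1],[0,3.8,-4.2,0.045,0,0,1],[0,3.7,-4.2,0.045,0,0,1],[0,3.8,-4.2,0.045,0,0,1],[0,3.7,-4.2,0.045,0,0,1],[0,3.8,-4.2,0.045,0,0,1],[0,3.7,-4.2,0.045,0,0,1],[0,3.8,-4.2,0.045,0,0,1]]}}

```text
t: 4.73
position: [485.8, -54.6, 121.4]
orientation: [2.17, 2.068, 0.192]
force: [-1.1, 2.7, -1.6]
finger_gap: 13.6
```

```bash
python3 -c "
from h import *
arc(0.36,1.08,16)"
```

```text
t 4.73 [485.8 -54.6 121.4] q [-0.12  0.17 -0.41  0.8   0.01 -0.07] F [-1.1  2.7 -1.6] gap 13.6
[[-0.0,3.7,-4.2,0.045,0.0,-0.0,1],[-0.0,3.8,-4.3,0.045,0.0,-0.0,1],[-0.0,3.7,-4.2,0.045,0.0,-0.0,1],[-0.1,3.7,-4.2,0.045,0.0,-0.0,1],[0.0,3.8,-4.3,0.045,0.0,-0.0,1],[0.0,3.7,-4.2,0.045,0.0,-0.001,1],[-0.0,3.7,-4.2,0.045,0.001,0.0,1],[-0.0,3.7,-4.3,0.045,-0.0,0.0,1],[-0.0,3.8,-4.2,0.045,-0.0,0.0,1],[-0.1,3.7,-4.2,0.045,-0.0,0.0,1],[0.0,3.7,-4.2,0.045,-0.0,0.0,1],[0.0,3.8,-4.3,0.045,-0.0,-0.0,1]]
[[0.0,3.7,-4.2,0.045,0.0,-0.0,1],[-0.0,3.7,-4.2,0.045,0.0,-0.0,1],[-0.0,3.8,-4.3,0.045,0.0,-0.0,1],[-0.0,3.7,-4.2,0.045,0.0,-0.0,1]]
end [553.4 -57.9 178.2] lid angle now 0.40572219502255835
```

Emit:
{"fn": "drive_tool", "kwargs": {"motion": [[0,3.7,-4.2,0.045,0,0,1],[0,3.8,-4.2,0.045,0,0,1],[0,3.7,-4.2,0.045,0,0,1],[0,3.8,-4.2,0.045,0,0,1],[0,3.7,-4.2,0.045,0,0,1],[0,3.8,-4.2,0.045,0,0,1],[0,3.7,-4.2,0.045,0,0,1],[0,3.8,-4.2,0.045,0,0,1],[0,3.7,-4.2,0.045,0,0,1],[0,3.8,-4.2,0.045,0,0,1],[0,3.7,-4.2,0.045,0,0,1],[0,3.8,-4.2,0.045,0,0,1]]}}

```text
t: 5.73
position: [533.1, -57.2, 169.7]
orientation: [-2.077, -1.977, 0.355]
force: [-4.1, -0.3, 4.5]
finger_gap: 12.7
```

```bash
python3 -c "
from h import *
arc(0.90,1.08,4)"
```

```text
t 5.73 [533.1 -57.2 169.7] q [-0.1   0.64  0.39  1.68 -0.02 -0.04] F [-4.1 -0.3  4.5] gap 12.7
[[-0.0,3.8,-4.2,0.045,0.0,-0.0,1],[-0.0,3.7,-4.3,0.045,-0.0,-0.0,1],[-0.0,3.8,-4.2,0.045,-0.0,-0.0,1],[-0.1,3.8,-4.2,0.045,-0.0,-0.001,1]]
end [553.7 -58.3 179. ] lid angle now 0.9497728767498366
```

Emit:
{"fn": "drive_tool", "kwargs": {"motion": [[0,3.7,-4.2,0.045,0,0,1],[0,3.8,-4.2,0.045,0,0,1],[0,3.7,-4.2,0.045,0,0,1],[0,0,0,0,0,0,1]]}}

```text
t: 6.07
position: [548.3, -58.0, 176.7]
orientation: [-1.992, -1.896, 0.477]
force: [-4.5, -0.6, 9.6]
finger_gap: 13.2
```

```bash
python3 -c "
from h import *
arc(1.05,1.09,1)"
```

```text
t 6.07 [548.3 -58.  176.7] q [-0.09  0.8   0.65  1.91 -0.02 -0.04] F [-4.5 -0.6  9.6] gap 13.2
[[-0.0,3.3,-3.8,0.04,-0.0,-0.0,1]]
end [553.  -58.3 178.5] lid angle now 1.0835923989676266
```

Emit:
{"fn": "drive_tool", "kwargs": {"motion": [[0,2,-2,0.02,0,0,1],[0,2,-2,0.02,0,0,1],[0,0,0,0,0,0,1]]}}

```text
t: 6.32
position: [550.8, -58.2, 177.8]
orientation: [-1.963, -1.868, 0.516]
force: [-12.3, 0.2, 3.7]
finger_gap: 13.1
```

Run:
```python
from h import *
show(status.read_state())
c=cam('side'); save(c,'s1.png'); X=cloud(c); np.savez('s1.npz',**c)
g=c['color'].astype(int); m=np.zeros(g.shape[:2],bool); m[120:310,270:390]=1
D=(X-H)@np.array([[np.cos(YAW)],[np.sin(YAW)],[0]]); D=D[...,0]
k=m&(g.max(-1)<75)&(X[...,2]>75)&(X[...,1]<-120)&(X[...,1]>-230); 
a=np.arctan2(X[...,2][k]-62,-D[k]); print(k.sum(),np.percentile(a,[10,50,90]))
```

```text
t 6.32 [550.8 -58.2 177.8] q [-0.09  0.85  0.73  1.98 -0.02 -0.04] F [-12.3   0.2   3.7] gap 13.1
221 [1.05331841 1.08517682 1.28740124]
```

View pics/s1.png

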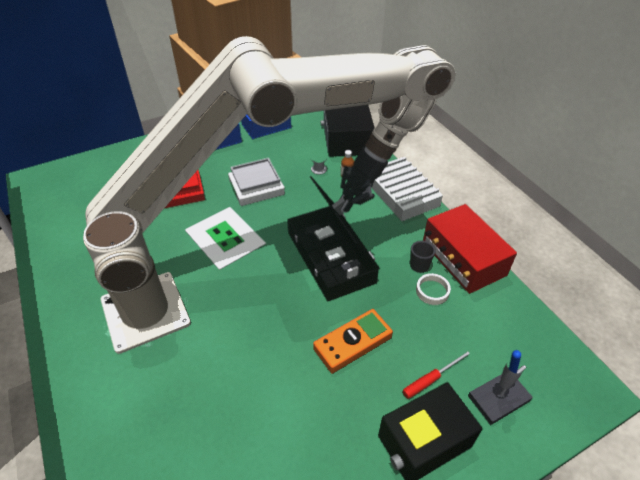

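The side view shows the lid up, with flat plates at (324,232) and (335,254). The standing transformer, with its white coil, is at (350,268) in the -y bay (bay 2). The push at the end ran into the stop, with force rising to 12 N. Next I'll measure the part and plan the release.

Run:
```python
from h import *
c=dict(np.load('s1.npz')); X=cloud(c); g=c['color'].astype(int)
ex=np.array([np.cos(YAW),np.sin(YAW),0]); ey=np.array([-ex[1],ex[0],0]); C=bx(0,0,0)
def B(P): return np.c_[(P-C)@ex,(P-C)@ey,P[:,2]]
cv2.imwrite('pics/s1c.png',cv2.resize(c['color'][200:300,280:390,::-1],None,fx=6,fy=6,interpolation=cv2.INTER_CUBIC))
m=np.zeros(g.shape[:2],bool); m[225:285,310:362]=1; m&=(g.min(-1)>80)
n,L,st,ce=cv2.connectedComponentsWithStats(m.astype(np.uint8))
for i in range(1,n):
    if st[i,4]>15:
        P=B(X[L==i]); print(ce[i].round(),st[i,4],np.nanpercentile(P,[3,50,97],axis=0).round(1).tolist())
# top surface points
k=np.zeros(g.shape[:2],bool); k[255:285,335:365]=1; P=B(X[k]); Pk=P[(P[:,2]>30)&(P[:,2]<56)&(abs(P[:,0]-20)<40)&(P[:,1]>-130)]; print('z30-56',len(Pk),np.percentile(Pk,[3,50,97],axis=0).round(1).tolist())
print('bay2',bx(20,-84,5))
```

```text
[324. 232.] 150 [[-3.1, 70.2, 10.1], [19.4, 83.8, 16.7], [43.7, 100.7, 21.7]]
[335. 253.] 170 [[-11.2, -18.7, 7.8], [12.3, -5.1, 16.1], [35.7, 12.7, 21.1]]
[352. 272.] 93 [[4.7, -101.0, 12.1], [17.9, -97.6, 33.4], [34.1, -92.6, 46.9]]
z30-56 212 [[-4.8, -99.7, 31.2], [17.6, -89.7, 46.5], [42.5, -70.5, 52.2]]
bay2 [ 535.87048546 -140.64616756    5.        ]
```

View pics/s1c.png

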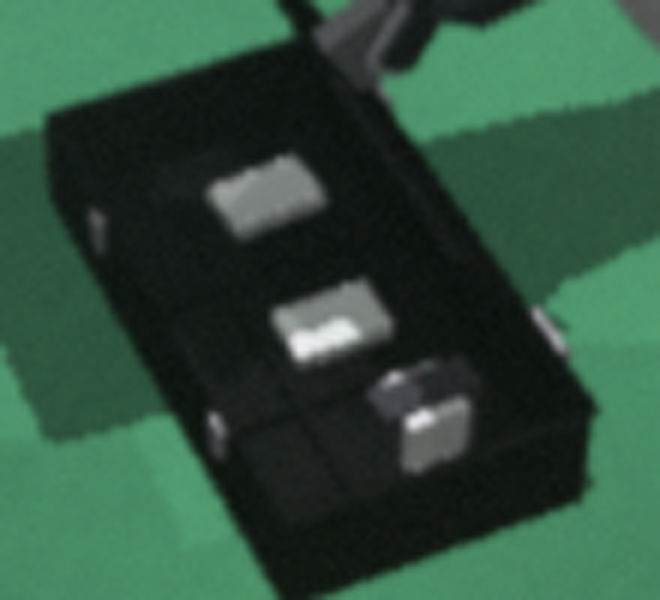

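Emit:
{"fn": "drive_tool", "kwargs": {"motion": [[0,0,0,0,0,0,-1],[0,0,0,0,0,0,-1],[0,0,0,0,0,0,-1],[0,0,0,0,0,0,-1],[0,0,0,0,0,0,-1],[0,0,0,0,0,0,-1],[0,0,-10,0,0,0,-1],[0,0,-15,0,0,0,-1],[0,0,-15,0,0,0,-1],[0,0,-15,0,0,0,-1],[0,0,-10,0,0,0,-1]]}}

```text
t: 7.28
position: [578.9, -58.8, 226.9]
orientation: [-1.981, -1.886, 0.492]
force: [0.8, 0.0, -0.3]
finger_gap: 85.5
```

The crop confirms it: two flat plates, and the transformer standing in bay 2 with its coil face at crop (435,435). Its centre is at box (19,-84.5).

Run:
```python
from h import *
R=Rt(.7); G=bx(19,-84.5,32); print('G',G)
d=np.array([-.5*np.cos(YAW),-.5*np.sin(YAW),.867])
plan([(np.array([490,-90,300.]),Rt(0),10),(G+d*110+R@[0,0,19],R,11)],-.3)
```

```text
G [ 534.84674561 -141.09556352   32.        ]
t 7.28 [578.9 -58.8 226.9] q [-0.09  0.91  0.98  2.15 -0.02 -0.03] F [ 0.8  0.  -0.3] gap 85.5
[[-3.6,-11.2,-2.1,-0.051,0.0,0.0,-0.3],[-3.5,-11.0,-2.8,-0.05,0.001,0.0,-0.3],[-3.6,-10.9,-3.2,-0.051,0.0,0.0,-0.3],[-3.6,-10.7,-3.8,-0.051,0.001,0.0,-0.3],[-3.5,-10.6,-4.4,-0.05,0.0,0.001,-0.3],[-3.6,-10.2,-4.9,-0.051,0.001,-0.0,-0.3],[-3.6,-10.1,-5.4,-0.05,-0.0,-0.0,-0.3],[-3.5,-9.7,-5.9,-0.051,0.0,-0.0,-0.3],[-3.6,-9.4,-6.4,-0.051,0.001,-0.0,-0.3],[-3.6,-9.1,-6.8,-0.05,0.0,0.0,-0.3],[-4.4,0.4,17.0,-0.064,0.0,0.0,-0.3],[-4.5,-0.6,17.0,-0.063,0.0,0.0,-0.3]]
[[-4.4,-1.8,16.9,-0.064,0.0,0.0,-0.3],[-4.4,-2.8,16.8,-0.064,0.0,0.0,-0.3],[-4.4,-3.9,16.6,-0.063,0.0,0.0,-0.3],[-4.5,-4.9,16.3,-0.064,0.0,0.0,-0.3],[-4.4,-5.9,15.9,-0.064,0.0,0.0,-0.3],[-4.4,-7.0,15.6,-0.063,0.0,0.0,-0.3],[-4.5,-7.9,15.0,-0.064,0.0,0.0,-0.3],[-4.4,-8.9,14.6,-0.064,0.0,0.0,-0.3],[-4.4,-9.8,13.9,-0.063,0.0,0.0,-0.3]]
max 17.0 0.064
```

Emit:
{"fn": "drive_tool", "kwargs": {"motion": [[-4,-11,-3,-0.05,0,0,-1],[-4,-11,-3,-0.05,0,0,-1],[-4,-11,-3,-0.05,0,0,-1],[-4,-11,-4,-0.05,0,0,-1],[-4,-11,-4,-0.05,0,0,-0.3],[-4,-10,-5,-0.05,0,0,-0.3],[-4,-10,-5,-0.05,0,0,-0.3],[-4,-10,-6,-0.05,0,0,-0.3],[-3,-9,-6,-0.05,0,0,-0.3],[-3,-9,-7,-0.05,0,0,-0.3],[-4,0,17,-0.064,0,0,-0.3],[-4,-1,17,-0.064,0,0,-0.3]]}}

```text
t: 8.28
position: [488.3, -100.5, 268.3]
orientation: [2.204, 2.102, 0.126]
force: [-0.1, -0.6, -0.3]
finger_gap: 55.4
```

Emit:
{"fn": "drive_tool", "kwargs": {"motion": [[-4,-2,17,-0.064,0,0,-0.3],[-4,-3,17,-0.064,0,0,-0.3],[-4,-4,17,-0.064,0,0,-0.3],[-4,-5,16,-0.064,0,0,-0.3],[-4,-6,16,-0.064,0,0,-0.3],[-5,-7,15,-0.064,0,0,-0.3],[-5,-8,15,-0.064,0,0,-0.3],[-5,-9,14,-0.064,0,0,-0.3],[0,0,0,0,0,0,-0.3],[0,0,0,0,0,0,-0.3]]}}

```text
t: 9.12
position: [484.1, -134.9, 128.4]
orientation: [1.904, 1.814, 0.582]
force: [0.5, -0.1, 0.3]
finger_gap: 55.6
```

Run:
```python
from h import *
R=Rt(.7); G=bx(19,-84.5,32)
d=np.array([-.5*np.cos(YAW),-.5*np.sin(YAW),.867])
plan([(G+d*110+R@[0,0,19],R,3),(G+R@[0,0,19],R,10)],-.3)
c=cam('wrist'); save(c,'w1.png'); np.savez('w1.npz',**c)
X=cloud(c); g=c['color']
ex=np.array([np.cos(YAW),np.sin(YAW),0]); ey=np.array([-ex[1],ex[0],0]); C=bx(0,0,0)
B=np.stack([(X-C)@ex,(X-C)@ey,X[...,2]],-1)
k=(abs(B[...,0]-20)<36)&(abs(B[...,1]+84)<30)&(B[...,2]>25)&(B[...,2]<58)
P=B[k]; print(k.sum(),np.percentile(P,[2,50,98],axis=0).round(1).tolist())
m=k&(g.min(-1)>90); v,u=np.nonzero(m); P=B[m]; print('coil',len(P), np.percentile(P,[2,50,98],axis=0).round(1).tolist() if len(P) else '', u.mean() if len(P) else '',v.mean() if len(P) else '')
```

```text
t 9.12 [ 484.1 -134.9  128.4] q [-0.39 -0.01 -0.81  0.18  0.19 -0.28] F [ 0.5 -0.1  0.3] gap 55.6
[[-1.2,-0.8,5.8,-0.026,0.0,0.001,-0.3],[-1.2,-0.9,5.8,-0.026,0.0,0.0,-0.3],[-1.3,-1.1,5.8,-0.026,0.001,0.001,-0.3],[-0.0,-1.9,10.8,0.0,-0.0,-0.0,-0.3],[-0.0,-2.0,10.9,0.0,-0.0,-0.0,-0.3],[-0.0,-1.9,10.8,0.0,-0.0,-0.0,-0.3],[-0.0,-2.0,10.8,0.0,-0.0,-0.0,-0.3],[-0.0,-1.9,10.9,0.0,-0.0,-0.0,-0.3],[-0.0,-2.0,10.8,0.0,-0.0,-0.0,-0.3],[-0.0,-1.9,10.9,0.0,-0.0,-0.0,-0.3],[-0.0,-1.9,10.8,0.0,-0.0,-0.0,-0.3],[-0.0,-2.0,10.8,0.0,-0.0,-0.0,-0.3]]
[[-0.0,-1.9,10.9,0.0,-0.0,-0.0,-0.3]]
max 10.9 0.026
2813 [[-3.6, -98.7, 26.4], [8.6, -83.6, 44.2], [43.3, -68.7, 46.6]]
coil 1569 [[-3.0, -99.2, 27.2], [8.6, -82.8, 42.5], [34.6, -68.3, 46.6]] 317.3926067558955 221.79987253027406
```

View pics/w1.png

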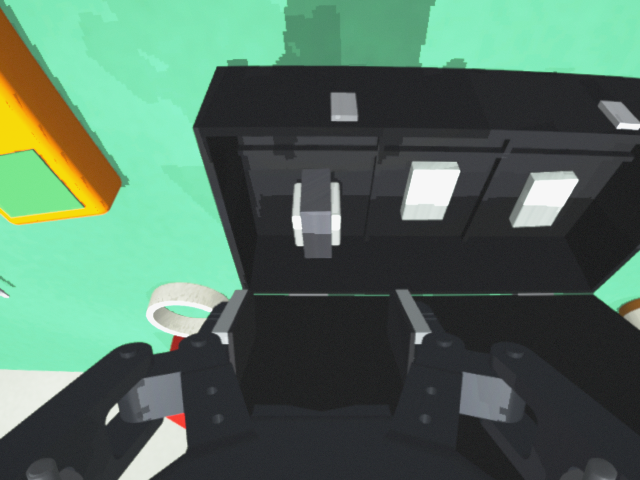

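The wrist view shows the transformer at (317,213), between and ahead of the jaws and aligned with them. Its centre is at box (20,-84), top at z = 46. I'm going in.

Emit:
{"fn": "drive_tool", "kwargs": {"motion": [[-1,-1,6,-0.026,0,0,-0.3],[-1,-1,6,-0.026,0,0,-0.3],[-1,-1,6,-0.026,0,0,-0.3],[0,-2,11,0,0,0,-0.3],[0,-2,11,0,0,0,-0.3],[0,-2,11,0,0,0,-0.3],[0,-2,11,0,0,0,-0.3],[0,-2,11,0,0,0,-0.3],[0,0,0,0,0,0,-0.3]]}}

```text
t: 9.92
position: [527.8, -141.4, 67.9]
orientation: [1.843, 1.762, 0.648]
force: [0.5, 0.4, 0.6]
finger_gap: 55.7
```

Run:
```python
from h import *
R=Rt(.7); G=bx(20,-84,32)
plan([(G+R@[0,0,19],R,6)],-.3)
```

```text
t 9.92 [ 527.8 -141.4   67.9] q [-0.38  0.22 -0.88 -0.21  0.21 -0.26] F [0.5 0.4 0.6] gap 55.7
[[0.2,-2.9,8.6,0.002,0.0,0.001,-0.3],[0.2,-2.9,8.5,0.001,0.0,0.001,-0.3],[0.2,-2.9,8.6,0.002,0.001,0.001,-0.3],[0.2,-2.9,8.6,0.001,-0.0,0.001,-0.3],[0.2,-2.8,8.6,0.002,0.0,0.001,-0.3],[0.2,-2.9,8.6,0.002,0.0,0.0,-0.3]]
max 8.6 0.002
```

Emit:
{"fn": "drive_tool", "kwargs": {"motion": [[0,-3,9,0,0,0,-0.3],[0,-3,9,0,0,0,-0.3],[0,-3,9,0,0,0,-0.3],[0,-3,9,0,0,0,-0.3],[0,-3,8,0,0,0,-0.3],[1,-2,7,0,0,0,-0.3],[0,0,0,0,0,0,-0.3],[0,0,0,0,0,0,-0.3]]}}

```text
t: 10.58
position: [558.2, -146.1, 29.2]
orientation: [1.818, 1.745, 0.657]
force: [4.8, -2.7, 20.9]
finger_gap: 55.5
```

Run:
```python
from h import *
R=Rt(.7); G=bx(20,-84,32)
plan([(G+R@[0,0,19],R,1)],-.3)
```

```text
t 10.58 [ 558.2 -146.1   29.2] q [-0.36  0.38 -0.87 -0.39  0.2  -0.24] F [ 4.8 -2.7 20.9] gap 55.5
[[4.6,-15.5,1.7,0.037,0.009,0.013,-0.3]]
max 15.5 0.037
```

A 21 N upward contact, so something on the gripper's underside, probably the camera side, meets the front rim. I'll back off and check the geometry.

Emit:
{"fn": "drive_tool", "kwargs": {"motion": [[0,0,-8,0,0,0,-0.3],[0,0,-10,0,0,0,-0.3],[0,0,-10,0,0,0,-0.3]]}}

```text
t: 10.83
position: [528.4, -140.5, 40.5]
orientation: [1.843, 1.761, 0.648]
force: [-0.7, 1.0, -0.3]
finger_gap: 55.4
```

Run:
```python
from h import *
s=status.read_state(); show(s)
c=cam('wrist'); M=np.array(c['mount']); print(M.round(2))
R=Ro.from_rotvec(s['orientation']).as_matrix(); print('cam world',(s['position']+R@M[:3,3]).round(1), 'tilt',np.arctan2(R[0,2],-R[2,2]))
c=cam('side'); save(c,'s2.png'); cv2.imwrite('pics/s2c.png',cv2.resize(c['color'][150:320,260:420,::-1],None,fx=4,fy=4,interpolation=cv2.INTER_CUBIC))
ex=np.array([np.cos(YAW),np.sin(YAW),0]); ey=np.array([-ex[1],ex[0],0]); C=bx(0,0,0)
for t in(.7,.6,.5,.4,.3):
    Rr=Rt(t); G=bx(20,-84,32); p=G+Rr@[0,0,19]+Rr@M[:3,3]; print(t,'cam box',((p-C)@ex).round(1),((p-C)@ey).round(1),p[2].round(1), [(((q:=G+Rr@[0,v,w])-C)@ex).round(0).tolist()+0*1 if 0 else (round(float((q-C)@ex)),round(float(q[2]))) for v,w in((-43,-54),(43,-54),(43,-150))])
```

```text
t 10.83 [ 528.4 -140.5   40.5] q [-0.37  0.3  -0.91 -0.32  0.21 -0.25] F [-0.7  1.  -0.3] gap 55.4
[[   1.      0.     -0.      0.2 ]
 [  -0.      0.96    0.27  -70.15]
 [   0.     -0.27    0.96 -141.53]
 [   0.      0.      0.      1.  ]]
cam world [ 383.1 -133.1  102.1] tilt 0.7093442463958763Traceback (most recent call last):
  File "<stdin>", line 8, in <module>
NameError: name 'q' is not defined
```

View pics/s2c.png

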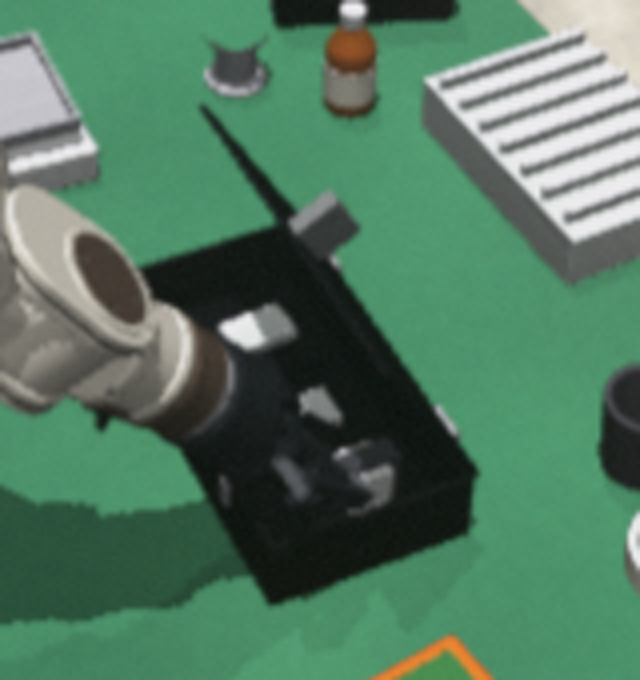

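Side crop: the transformer (370,470) still stands, with the jaws in front of it. I'll retry at 0.50 rad of tilt, about parallel to the lid, with a slightly higher grasp and narrower jaws.

Run:
```python
from h import *
R=Rt(.5); G=bx(20,-84,37)
d=-R[:,2]
plan([(G+d*60+R@[0,0,19],R,6),(G+R@[0,0,19],R,9)],-.1)
```

```text
t 10.93 [ 527.9 -140.6   40.8] q [-0.38  0.3  -0.91 -0.32  0.21 -0.25] F [ 0.1  0.2 -0.1] gap 55.3
[[0.0,2.0,-5.3,0.035,0.0,0.001,-0.1],[0.1,1.9,-5.5,0.035,0.001,0.001,-0.1],[-0.0,1.6,-5.4,0.035,0.0,0.0,-0.1],[0.0,1.5,-5.5,0.036,0.001,0.001,-0.1],[0.1,1.2,-5.6,0.035,0.0,0.001,-0.1],[0.0,1.1,-5.6,0.035,0.001,0.001,-0.1],[0.0,-0.0,6.7,-0.0,-0.0,-0.0,-0.1],[0.0,-0.0,6.6,-0.0,-0.0,-0.0,-0.1],[0.0,-0.0,6.7,-0.0,-0.0,-0.0,-0.1],[0.0,-0.0,6.7,-0.0,-0.0,-0.0,-0.1],[0.0,-0.0,6.6,-0.0,-0.0,-0.0,-0.1],[0.0,-0.0,6.7,-0.0,-0.0,-0.0,-0.1]]
[[0.0,-0.0,6.6,-0.0,-0.0,-0.0,-0.1],[0.0,-0.0,6.7,-0.0,-0.0,-0.0,-0.1],[0.0,-0.0,6.7,-0.0,-0.0,-0.0,-0.1]]
max 6.7 0.036
```

Emit:
{"fn": "drive_tool", "kwargs": {"motion": [[0,0,-7,0,0,0,-0.3],[0,2,-6,0.04,0,0,-0.3],[0,2,-5,0.04,0,0,-0.3],[0,2,-5,0.04,0,0,-0.3],[0,2,-5,0.04,0,0,-0.15],[0,1,-5,0.04,0,0,-0.15],[0,0,0,0,0,0,-0.15],[0,0,0,0,0,0,-0.15]]}}

```text
t: 11.6
position: [515.0, -139.6, 70.9]
orientation: [1.973, 1.884, 0.487]
force: [0.1, 0.5, -0.3]
finger_gap: 48.9
```

Run:
```python
from h import *
R=Rt(.5); G=bx(20,-84,37)
plan([(G+R@[0,0,19],R,8)],-.15)
```

```text
t 11.60 [ 515.  -139.6   70.9] q [-0.34  0.19 -0.71  0.18  0.14 -0.26] F [ 0.1  0.5 -0.3] gap 48.9
[[0.0,0.2,7.3,0.001,0.0,0.001,-0.15],[0.0,0.2,7.4,0.002,0.001,0.0,-0.15],[0.0,0.2,7.3,0.001,-0.0,0.001,-0.15],[0.0,0.2,7.4,0.001,0.0,0.0,-0.15],[0.0,0.2,7.3,0.002,0.001,0.001,-0.15],[0.0,0.2,7.3,0.001,-0.0,0.0,-0.15],[0.0,0.3,7.4,0.001,0.0,0.001,-0.15],[0.0,0.2,7.3,0.001,0.001,0.0,-0.15]]
max 7.4 0.002
```

Emit:
{"fn": "drive_tool", "kwargs": {"motion": [[0,0,8,0,0,0,-0.15],[0,0,8,0,0,0,-0.15],[0,0,8,0,0,0,-0.15],[0,1,8,0,0,0,-0.15],[0,1,8,0,0,0,-0.15],[0,0,0,0,0,0,-0.15]]}}

```text
t: 12.1
position: [534.5, -140.2, 33.5]
orientation: [1.978, 1.887, 0.484]
force: [0.5, 0.3, 0.1]
finger_gap: 49.0
```

Emit:
{"fn": "drive_tool", "kwargs": {"motion": [[0,0,5,0,0,0,-0.15],[0,0,5,0,0,0,-0.15],[0,0,0,0,0,0,-0.15]]}}

```text
t: 12.35
position: [539.5, -140.6, 26.1]
orientation: [1.977, 1.886, 0.485]
force: [0.1, -0.2, 0.1]
finger_gap: 49.0
```

Emit:
{"fn": "drive_tool", "kwargs": {"motion": [[0,0,4,0,0,0,-0.15],[0,0,4,0,0,0,-0.15],[0,0,0,0,0,0,-0.15]]}}

```text
t: 12.6
position: [546.5, -141.0, 22.3]
orientation: [1.97, 1.883, 0.49]
force: [-0.9, 2.3, 7.6]
finger_gap: 49.2
```

Run:
```python
from h import *
R=Rt(.5); G=bx(20,-84,37)
plan([(G+R@[0,0,19],R,1)],-.15)
```

```text
t 12.60 [ 546.5 -141.    22.3] q [-0.32  0.33 -0.69  0.04  0.13 -0.24] F [-0.9  2.3  7.6] gap 49.2
[[-0.1,-2.3,0.9,0.014,0.002,0.005,-0.15]]
max 2.3 0.014
```

Light contact (7.6 N) at nearly full depth. The pads already overlap the coil well, so I'll back off 3 mm and close.

Emit:
{"fn": "drive_tool", "kwargs": {"motion": [[0,0,-3,0,0,0,-0.15],[0,0,0,0,0,0,1],[0,0,0,0,0,0,1],[0,0,0,0,0,0,1],[0,0,0,0,0,0,1],[0,0,0,0,0,0,1],[0,0,0,0,0,0,1]], "grip_force": 45}}

```text
t: 13.18
position: [541.8, -140.9, 22.8]
orientation: [1.976, 1.885, 0.485]
force: [-2.4, -0.4, 4.7]
finger_gap: 31.1
```

Run:
```python
from h import *
s=status.read_state(); show(s); R=Ro.from_rotvec(s['orientation']).as_matrix(); g=s['position']-R@[0,0,19]
C=bx(0,0,0); ex=np.array([np.cos(YAW),np.sin(YAW),0]); ey=np.array([-ex[1],ex[0],0]); print('grasp box',(g-C)@ex,(g-C)@ey,g[2],s['moment'])
```

```text
t 13.18 [ 541.8 -140.9   22.8] q [-0.32  0.33 -0.7   0.05  0.13 -0.24] F [-2.4 -0.4  4.7] gap 31.1
grasp box 16.721381477171565 -83.93429799669752 39.44933836749041 [0.14009248 0.43686548 0.03684978]
```

The gap of 31 mm matches the coil width. Lifting out along the tool axis.

Emit:
{"fn": "drive_tool", "kwargs": {"motion": [[0,0,-2,0,0,0,1],[0,0,-4,0,0,0,1],[0,0,-6,0,0,0,1],[0,0,-8,0,0,0,1],[0,0,-10,0,0,0,1],[0,0,-10,0,0,0,1],[0,0,-10,0,0,0,1],[0,0,-10,0,0,0,1],[0,0,-10,0,0,0,1],[0,0,-10,0,0,0,1],[0,0,-8,0,0,0,1],[0,0,0,0,0,0,1]]}}

```text
t: 14.18
position: [499.1, -138.7, 101.1]
orientation: [1.975, 1.884, 0.486]
force: [0.7, 0.8, -2.1]
finger_gap: 30.7
```

Run:
```python
from h import *
show(status.read_state())
c=cam('side'); save(c,'s3.png'); w=cam('wrist'); 
a=cv2.resize(c['color'][140:310,240:410,::-1],(400,400),interpolation=cv2.INTER_CUBIC); b=cv2.resize(w['color'][...,::-1],(400,300))
o=np.zeros((400,800,3),np.uint8); o[:,:400]=a; o[:300,400:]=b; cv2.imwrite('pics/lift.png',o)
```

```text
t 14.18 [ 499.1 -138.7  101.1] q [-0.36  0.1  -0.7   0.28  0.14 -0.27] F [ 0.7  0.8 -2.1] gap 30.7
```

View pics/lift.png

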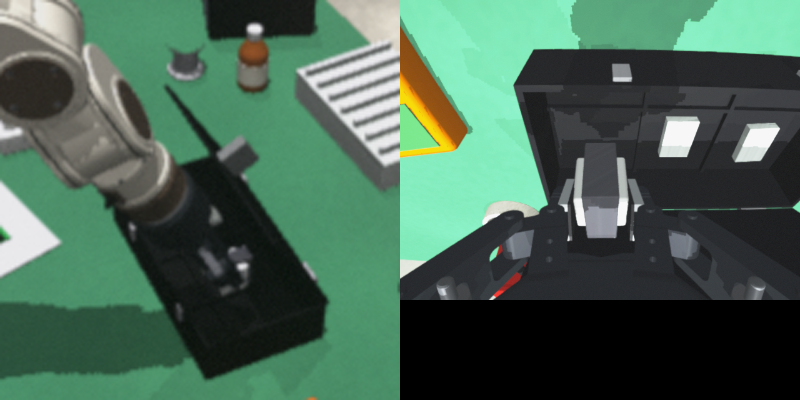

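Lifted. The wrist view (right half) shows the transformer held in the jaws at (597,190) with both plates still in their bays. The side view shows it clear of the floor. Next, over to the scale.

Run:
```python
from h import *
R=Rt(.5,.3); g=np.array([445,324,0.]); T=g+R@[0,0,19]; T[2]=112; print(T)
plan([(np.array([455,-90,140.]),Rt(.5,-.05),6),(T,R,18)],1)
```

```text
[453.70224151 326.69191875 112.        ]
t 14.28 [ 499.2 -138.6   99.9] q [-0.36  0.1  -0.7   0.28  0.14 -0.27] F [-0.   0.1 -2.7] gap 30.9
[[7.7,-3.5,-9.6,0.001,0.0,0.001,1],[7.7,-3.5,-9.7,0.002,0.001,0.0,1],[7.7,-3.6,-9.6,0.001,0.0,0.001,1],[7.7,-3.5,-9.6,0.001,0.001,0.0,1],[7.8,-3.6,-9.6,0.002,0.0,0.001,1],[7.7,-3.6,-9.6,0.001,0.001,0.0,1],[23.1,-1.8,0.8,0.0,0.009,-0.017,1],[23.2,-1.4,1.0,0.0,0.01,-0.017,1],[23.1,-1.1,1.2,0.0,0.009,-0.017,1],[23.1,-0.6,1.4,0.0,0.009,-0.017,1],[23.2,-0.2,1.7,0.0,0.01,-0.017,1],[23.1,0.1,1.8,0.0,0.009,-0.017,1]]
[[23.1,0.6,2.1,0.0,0.009,-0.017,1],[23.1,0.9,2.3,0.0,0.009,-0.017,1],[23.0,1.3,2.5,0.0,0.01,-0.017,1],[23.0,1.7,2.7,0.0,0.009,-0.017,1],[22.9,2.1,3.0,0.0,0.009,-0.017,1],[22.9,2.5,3.1,0.0,0.01,-0.017,1],[22.7,2.9,3.4,0.0,0.009,-0.018,1],[22.7,3.3,3.5,0.0,0.009,-0.017,1],[22.6,3.7,3.8,0.0,0.01,-0.017,1],[22.5,4.1,4.0,0.0,0.009,-0.017,1],[22.4,4.4,4.2,0.0,0.009,-0.017,1],[22.2,4.8,4.4,0.0,0.009,-0.017,1]]
max 23.2 0.018
```

Emit:
{"fn": "drive_tool", "kwargs": {"motion": [[4,-4,-10,0,0,0,1],[8,-4,-10,0,0,0,1],[8,-4,-10,0,0,0,1],[10,-4,-10,0,0,0,1],[14,-3,-10,0,0,0,1],[18,-3,-8,0,0,0,1],[22,-2,0,0,0.009,-0.017,1],[23,-1,1,0,0.009,-0.017,1],[23,-1,1,0,0.009,-0.017,1],[23,-1,1,0,0.009,-0.017,1],[23,0,2,0,0.009,-0.017,1],[23,0,2,0,0.009,-0.017,1]]}}

```text
t: 15.28
position: [453.3, 64.1, 129.4]
orientation: [1.873, 2.009, 0.513]
force: [1.4, -0.0, -3.3]
finger_gap: 31.0
```

Emit:
{"fn": "drive_tool", "kwargs": {"motion": [[23,1,2,0,0.009,-0.017,1],[23,1,2,0,0.009,-0.017,1],[23,1,2,0,0.009,-0.017,1],[23,2,2,0,0.009,-0.017,1],[23,2,2,0,0.009,-0.017,1],[23,2,2,0,0.009,-0.017,1],[22,3,3,0,0.009,-0.017,1],[20,3,3,0,0.009,-0.017,1],[16,3,3,0,0.009,-0.017,1],[12,3,3,0,0.009,-0.017,1],[6,3,3,0,0.009,-0.017,1],[0,0,0,0,0.009,-0.017,1]]}}

```text
t: 16.28
position: [455.9, 281.5, 116.0]
orientation: [1.645, 2.24, 0.568]
force: [0.2, -0.0, -2.6]
finger_gap: 31.3
```

Run:
```python
from h import *
R=Rt(.5,.3); g=np.array([445,324,0.]); T=g+R@[0,0,19]; T[2]=90
plan([(T,R,4)],1)
c=cam('scene'); X=cloud(c); gg=c['color'].astype(int)
w=cam('wrist'); save(w,'w4.png'); save(c,'sc4.png')
a=cv2.resize(c['color'][190:330,400:540,::-1],(400,400),interpolation=cv2.INTER_CUBIC); b=cv2.resize(w['color'][...,::-1],(400,300))
o=np.zeros((400,800,3),np.uint8); o[:,:400]=a; o[:300,400:]=b; cv2.imwrite('pics/over.png',o)
```

```text
t 16.28 [455.9 281.5 116. ] q [ 0.65  0.11 -0.63  0.35 -0.18  0.31] F [ 0.2 -0.  -2.6] gap 31.3
[[11.0,-0.6,7.0,0.001,0.002,0.002,1],[11.0,-0.6,6.9,0.001,0.002,0.001,1],[11.0,-0.6,7.1,0.001,0.002,0.002,1],[11.0,-0.7,7.0,0.002,0.002,0.001,1]]
max 11.0 0.002
```

View pics/over.png

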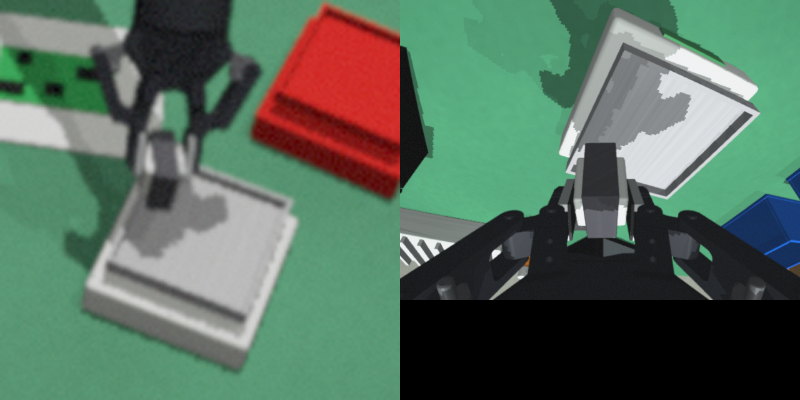

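The part hangs level, about 45 mm short of the tray centre. The scene view has it at (160,180) in the crop, over the tray's near corner. I'll shift it across and lower to just above the tray.

Emit:
{"fn": "drive_tool", "kwargs": {"motion": [[11,-1,4,0,0.002,0.002,1],[11,-1,5,0,0.002,0.002,1],[11,-1,8,0,0.002,0.002,1],[11,0,8,0,0.002,0.002,1],[0,0,2,0,0,0,1],[0,0,0,0,0,0,1]]}}

```text
t: 16.88
position: [452.2, 325.4, 90.0]
orientation: [1.658, 2.238, 0.575]
force: [0.4, -0.6, -2.8]
finger_gap: 31.4
```

Run:
```python
from h import *
R=Rt(.5,.3); g=np.array([445,324,0.]); T=g+R@[0,0,19]; T[2]=73
s=status.read_state(); print('err rot',Ro.from_matrix(Ro.from_rotvec(s['orientation']).as_matrix().T@R).as_rotvec().round(3))
plan([(T,R,6)],1)
```

```text
err rot [ 0.003  0.002 -0.004]
t 16.88 [452.2 325.4  90. ] q [ 0.74  0.2  -0.6   0.3  -0.21  0.39] F [ 0.4 -0.6 -2.8] gap 31.4
[[0.1,-1.1,2.6,0.001,0.0,-0.001,1],[0.2,-1.1,2.7,0.0,0.001,-0.0,1],[0.1,-1.1,2.6,0.001,0.0,-0.001,1],[0.1,-1.1,2.7,0.0,0.0,-0.0,1],[0.1,-1.1,2.6,0.001,0.001,-0.001,1],[0.1,-1.1,2.6,0.0,0.0,-0.001,1]]
max 2.7 0.001
```

Emit:
{"fn": "drive_tool", "kwargs": {"motion": [[0,-1.4,2.6,0,0,0,1],[0,-1.4,2.6,0,0,0,1],[0,-1.4,2.6,0,0,0,1],[0,-1,1.8,0,0,0,1],[0,-1,1.8,0,0,0,1],[0,-0.5,0.9,0,0,0,1],[0,-0.5,0.9,0,0,0,1],[0,-0.5,0.9,0,0,0,1],[0,0,0,0,0,0,1]]}}

```text
t: 17.63
position: [452.7, 325.2, 74.9]
orientation: [1.658, 2.237, 0.577]
force: [-0.6, -0.0, -2.7]
finger_gap: 31.1
```

Emit:
{"fn": "drive_tool", "kwargs": {"motion": [[0,-0.25,0.4,0,0,0,1],[0,-0.25,0.4,0,0,0,1],[0,-0.25,0.4,0,0,0,1],[0,-0.25,0.4,0,0,0,1],[0,-0.25,0.4,0,0,0,1],[0,-0.25,0.4,0,0,0,1],[0,0,0,0,0,0,1]]}}

```text
t: 18.22
position: [452.5, 325.2, 72.1]
orientation: [1.658, 2.237, 0.577]
force: [0.1, -0.8, -2.7]
finger_gap: 31.4
```

Emit:
{"fn": "drive_tool", "kwargs": {"motion": [[0,-0.25,0.4,0,0,0,1],[0,-0.25,0.4,0,0,0,1],[0,-0.25,0.4,0,0,0,1],[0,-0.25,0.4,0,0,0,1],[0,-0.25,0.4,0,0,0,1],[0,0,0,0,0,0,1]]}}

```text
t: 18.72
position: [452.5, 325.2, 69.8]
orientation: [1.658, 2.237, 0.577]
force: [-0.4, -1.0, -3.3]
finger_gap: 31.4
```

Emit:
{"fn": "drive_tool", "kwargs": {"motion": [[0,-0.25,0.4,0,0,0,1],[0,-0.25,0.4,0,0,0,1],[0,-0.25,0.4,0,0,0,1],[0,-0.25,0.4,0,0,0,1],[0,0,0,0,0,0,1]]}}

```text
t: 19.13
position: [452.5, 325.2, 68.1]
orientation: [1.658, 2.236, 0.578]
force: [-0.8, -0.3, -0.8]
finger_gap: 31.0
```

Emit:
{"fn": "drive_tool", "kwargs": {"motion": [[0,-0.25,0.4,0,0,0,1],[0,-0.25,0.4,0,0,0,1],[0,0,0,0,0,0,1],[0,0,0,0,0,0,1]]}}

```text
t: 19.47
position: [452.5, 325.2, 67.3]
orientation: [1.658, 2.236, 0.578]
force: [-0.7, -0.5, -0.5]
finger_gap: 31.2
```

Run:
```python
from h import *
for i in range(3):
    show(status.read_state()); w=cam('wrist')
```

```text
t 19.47 [452.5 325.2  67.3] q [ 0.74  0.24 -0.63  0.23 -0.21  0.39] F [-0.7 -0.5 -0.5] gap 31.2
t 19.52 [452.5 325.2  67.3] q [ 0.74  0.24 -0.63  0.23 -0.21  0.39] F [-0.3 -1.5  0.1] gap 30.6
t 19.57 [452.5 325.2  67.2] q [ 0.74  0.24 -0.63  0.23 -0.21  0.39] F [-0.4 -0.3  0.2] gap 31.6
```

The scale carries the full weight. Release and back off along the tool axis.

Emit:
{"fn": "drive_tool", "kwargs": {"motion": [[0,0,0,0,0,0,0.1],[0,0,0,0,0,0,-0.1],[0,0,0,0,0,0,-0.2],[0,0,0,0,0,0,-0.2],[0,0,0,0,0,0,-0.2],[0,0,-4,0,0,0,-0.2],[0,0,-8,0,0,0,-0.2],[0,0,-12,0,0,0,-0.2],[0,0,-15,0,0,0,-0.2],[0,0,-15,0,0,0,-0.2],[0,0,-15,0,0,0,-0.2],[0,0,-15,0,0,0,-0.2]], "grip_force": 20}}

```text
t: 20.62
position: [412.9, 313.1, 141.8]
orientation: [1.658, 2.236, 0.578]
force: [-0.2, 0.7, 0.4]
finger_gap: 51.3
```

Emit:
{"fn": "drive_tool", "kwargs": {"motion": [[0,0,-20,0,0,0,-0.2],[0,0,-20,0,0,0,-0.2],[0,0,-10,0,0,0,-0.2],[0,0,0,0,0,0,-0.2],[0,0,0,0,0,0,-0.2]]}}

```text
t: 21.03
position: [390.4, 306.6, 185.4]
orientation: [1.657, 2.236, 0.581]
force: [0.0, -0.2, -1.0]
finger_gap: 51.2
```

Run:
```python
from h import *
show(status.read_state())
s=cam('side'); c=cam('scene'); w=cam('wrist'); save(c,'scene5.png')
X=cloud(s); k=(abs(X[...,0]-448)<70)&(abs(X[...,1]-325)<70)&(X[...,2]>70)&(X[...,2]<105); P=X[k]; print('part',k.sum(),np.percentile(P,[3,50,97],axis=0).round(1).tolist())
ex=np.array([np.cos(YAW),np.sin(YAW),0]); D=(X-H)@ex; y=X[...,1]
g=s['color']; k=(g.max(-1)<75)&(X[...,2]>90)&(X[...,2]<205)&(D>-110)&(D<0)&(y>-230)&(y<110)
a=np.arctan2(X[...,2][k]-60,-D[k]); print('lid',k.sum(),np.percentile(a,[10,50,90]).round(3))
X=cloud(c);D=(X-H)@ex; y=X[...,1]; k=(c['color'].max(-1)<75)&(X[...,2]>90)&(X[...,2]<205)&(D>-110)&(D<0)&(abs(y+55)<130)
A=np.c_[D[k],np.ones(k.sum())]; m=np.polyfit(-D[k],X[...,2][k],1); print('lid scene',k.sum(),np.arctan(m[0]),'z max',np.percentile(X[...,2][k],98),m)
a=s['color'][100:420,130:460,::-1]; b=cv2.resize(c['color'][:360,120:560,::-1],(440,360))
o=np.zeros((420,780,3),np.uint8); o[:320,:330]=a; o[:360,335:775]=b; cv2.imwrite('pics/end.png',o)
```

```text
t 21.03 [390.4 306.6 185.4] q [ 0.81 -0.05 -0.58  0.59 -0.24  0.46] F [ 0.  -0.2 -1. ] gap 51.2
part 157 [[420.5, 304.7, 71.6], [442.8, 315.5, 87.6], [469.3, 336.1, 95.0]]
lid 507 [1.065 1.097 1.215]
lid scene 5498 1.0404023040000256 z max 196.42326872356145 [ 1.7051856  74.71085078]
```

View pics/end.png

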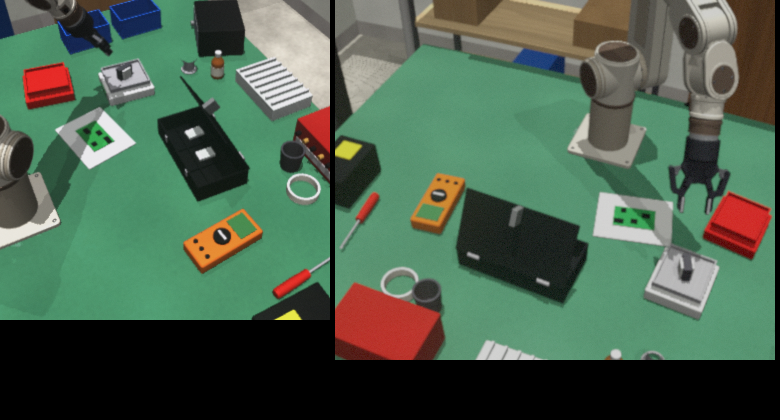

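The closing views show the transformer upright in the tray (side 123,72; scene 685,265), the gripper clear, both plates in their bays and the other things where they were. The lid fit gives 1.04 rad with its edge at z ≈ 196 mm, and fully open would be about 197.

```bash
python3 -c "
from workcell import sign_off
print(sign_off())"
```

```text
the job is handed in; nothing more can be done
None
```

The lid is open and the transformer from bay 2 (the box's -y side) is standing upright in the white scale's tray, released. I handed the job in with about 21 of the 61 s used.

**Lid:** I opened it by its grip until it met the stay, with about 12 N at the stop. Afterwards the scene camera's fit gave 1.04 rad with the edge at z ≈ 196 mm, against about 197 mm fully open. The rougher side-camera estimate read 1.10 rad, probably because it picked up other dark pixels.

**Finding and grasping:** The cameras could see into the bays once the lid was up, so I did not need to search by touch. The jaws closed to 31 mm on the coil, which is 32 mm wide.

**Placing:** I lowered the transformer in small steps until the wrist force fell to about 0 N, so the scale carried its full weight before I let go. The last pictures show the gripper clear and both plates in their bays. The bystanders I could see looked unmoved; I compared them by eye, not by measurement.

**What went wrong on the way:**
- **First reach into the box:** at 0.7 rad of tilt, part of the gripper pressed on something (about 21 N on the force reading, limit 40 N). I backed off and went in at 0.5 rad.
- **Second reach:** it met light contact of about 8 N just before full depth, so I gripped 3 mm higher. I did not establish what was touched; the box rim is my guess.
- **Lid grip:** the first approach also ran into a joint range limit, so I regrasped at a smaller tilt.

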